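# Reset the point dial of a shop pencil sharpener

### The arm

A 6-joint arm with a two-finger parallel gripper is mounted at the origin on the work surface. World frame = base frame: x ahead of the robot, y to its left, z up, the work surface at z = 0. Lengths are in m, angles in rad, forces in N, time in s.
With the tool pointing down it reaches from about 0.225 to 0.875 m from the base axis. Payload 3.4 kg.
Tool frame: the origin (TCP) lies midway between the tips of the shut fingers; the grasp point (between the pads) lies 19 mm behind it; z points along the fingers, y is the direction in which the jaws open and shut (so a half turn about z gives the same grasp; the last joint's range is limited). The gripper opens to 85 mm and grips with 20 to 120 N. Pads are 22 mm wide; open, the fingers measure 114 mm over their backs; the gripper's body (76 mm by 85 mm) begins 54 mm behind the grasp point. The pads swing forward as they close: fully open they stand 13 mm farther back than shut.
Start: joints at [-1.375, 0.276, 1.505, -0, 1.361, -0.121], TCP at [0.179, -0.546, 0.231] pointing down, gripper open.
Joint ranges: [-2.89, 2.89], [-0.75, 2.08], [0.22, 2.7], [-1.18, 4.32], [0.11, 2.71], [-2.7, 2.7]. Speed limits (rad/s): [2.57, 2.57, 3.14, 3.14, 3.14, 3.14].

### API

Orientations are given as a rotation vector (axis times angle).
In Python, from cell import get_state, capture, job_done gives the robot as it stands.
- The arm moves only by the tool move_arm, never from a script. Its argument "rows" is a list of rows, each an object of numbers: "x", "y", "z": the shift along the tool's x, y, z in cm; "ax", "ay", "az": the turn, a rotation vector about the tool's x, y, z in rad; "fingers": the opening, from -1 (shut) to 1 (fully open), so that 0 is half open. A call has 1 to 12 rows; each row shifts and turns the pose as measured when the row begins, along the tool's axes as they then stand; what a row does not reach is not made up. A row lasts 1/8 s, in which the tool goes at most 62.5 mm and 10.7 degrees, less where a joint would pass 70% of its speed; a pose out of reach is approached as far as the arm can. A call with a gripper value outside its range is refused whole. The fingers move at their own pace and stop on an object; the grip force is fixed at half the most. Time passes only in rows, so rows that do not move let the fingers close. It gives the time, the measured TCP pose, the force and the opening at its end, in the units of the state.
- get_state(): the state, without advancing time (a new reading comes with each control period).
- capture(name): name is "side" or "top"; returns a dict with "frame" (480x640x3 uint8, red, green, blue), "range_z" (480x640 float32, m along the optical axis (not along the pixel's ray), 0 where there is no reading), "camera_matrix" (3x3 intrinsics, pixels), "k1" (the pictures are not rectified: a ray, as slopes to the right and down, at radius r is drawn at 1 + k1 r^2 times it, then the intrinsics apply), "view" (4x4, takes a point from world to camera coordinates). Camera axes: x right, y down, z forward; pixel columns grow to the right and rows downward; lengths in m; the calibration is good to about 2 mm. A picture is of the moment at which its call begins.
- job_done(): hands the job in, once; it reports no verdict.
The state is a dict: "time_s": time; "q": joint angles; "joint_vel": joint speeds; "effort": joint torques, N m; "tool_pos": TCP position; "orientation": TCP orientation; "force": force on the tool from outside, world axes, zero at the start; "torque": the same for the moment, N m; "finger_gap": opening from 0.0 (shut) to 1.0 (fully open).
Only numpy, scipy, OpenCV 4.12 (cv2) and the standard library are available. Lean on these libraries where they do the work, as an engineer would, in place of code of your own. Each camera call takes 0.05 s, during which the arm holds its last target. There are 200 camera calls.

### The job

The point dial on top of the blue pencil sharpener has lost its setting. Turn it clockwise until it comes up firmly against its end stop, without forcing it, then turn it back anticlockwise exactly four clicks and let go, leaving it resting in that click. Do not disturb the things standing around the sharpener.

Things in the scene. Friction and masses are not known exactly. Their poses are not given: they have to be found in the camera images.
- sharpener: Blue desk pencil sharpener fixed to the counter, 130 (x) by 110 (y) by 100 mm high; origin at the centre of its underside, x from its pencil hole (front) to its back, z up. The dial stands on its flat top, its vertical axis at x = +15 mm. White ticks every 20 degrees are printed round the dial; no tick marks the stop.
- dial: Black disc 56 mm across with an orange grip bar, 46 mm long (dial's x), 14 mm wide (y), from 8 to 40 mm above the origin, which is on the turning axis at the sharpener's top (100 mm above the counter); z up, white pointer at the +x end. Clockwise from above leads to the stop, 57 to 143 degrees away at the start; the knob sits on its spindle at an unknown angle, so the pointer does not tell where.
- dial_grip (a point): Point on the dial's axis to hold the bar at, 132 mm above the counter, 8 mm below the bar's top; axes as the dial's. The dial turns in clicks 20 degrees apart; passing from one to the next takes about 0.1 N m, for an instant (under 2 degrees) up to 0.25 N m, and let go between clicks it falls into the nearer one. About 245 degrees anticlockwise from the stop it blocks.
- end_stop: Hidden stop inside the sharpener, acting 20 mm from the axis; its origin and pose do not tell where the dial meets it. The dial meets it at rest in click 0; beyond, it yields like a stiff spring, 4 N m per rad. Firm: 6 N or more on it (0.25 to 0.45 N m lasting at the knob, click spring included); over 25 N (0.5 N m on top of the click spring) harms it. Let go, the dial springs back to click 0.
- cutter (a joint): Travel of the hidden cutter carriage that the dial moves, in m: 0 with the dial in click 0 (just on the stop), growing by 0.00025 with each click anticlockwise, so 0.0010 at click four. The reading is coarser than a click.
- pen_cup: Clear round cup full of coloured pens, 72 mm across, cup 95 mm high, pens to about 165 mm; origin at the centre of its underside. Loose; leave alone.
- eraser: White eraser in a blue sleeve, 58 by 22 by 13 mm; origin at the centre of its underside. Loose; leave alone.
- note_block: Yellow block of sticky notes, 76 by 76 by 30 mm; origin at the centre of its underside. Loose; leave alone.
- ink_jar: Ink jar with a black cap, 48 mm across, 55 mm high; origin at the centre of its underside. Loose; leave alone.
There are look-alikes about, which are no part of the job. There is more than one size of the sharpener; the job needs the larger.

How it is judged:
By the outcome, as a careful person would: the job done as asked, in the order asked, and still so for the second after the job is handed in, with the robot touching nothing.
It also fails if it takes over 72 s, if anything falls off the work surface, if the arm or the gripper's body presses on something with over 40 N, if the wrist force passes 120 N, or if a joint passes its speed limit or range.

## Working session

There is one attempt and no reset: what is moved stays moved. The work goes in short steps, Python scripts to look and compute and a tool call to move; the robot and the scene stay as the last step left them, time stands still between calls to the robot, and variables do not carry over. Pictures are saved under pics/ and viewed, about 8 in all and at most 12, crops included, and the job is handed in when it is done.

Besides the shell and the picture viewer there is one more tool, called after ">>>" as name([rows], argument=value, ...), one row to a line, values as JSON. move_arm: Moves the arm, as the interface text tells. Its arguments: {"type":"object","properties":{"rows":{"type":"array","items":{"type":"object","properties":{"x":{"type":"number"},"y":{"type":"number"},"z":{"type":"number"},"ax":{"type":"number"},"ay":{"type":"number"},"az":{"type":"number"},"fingers":{"type":"number"}}}}},"required":["rows"]}

```bash
mkdir -p pics; ls; cat > h.py <<'E'
import numpy as np, cv2
from cell import get_state, capture, job_done
def unproj(c,u,v,z=None):
    K=c["camera_matrix"];k=c["k1"]
    d=cv2.undistortPoints(np.array([[[u,v]]],float),K,np.array([k,0,0,0.]))[0,0]
    T=np.linalg.inv(c["view"]); r=T[:3,:3]@np.array([d[0],d[1],1]);o=T[:3,3]
    if z is None: return o+r*c["range_z"][int(round(v)),int(round(u))]
    return o+r*(z-o[2])/r[2]
def proj(c,p):
    V=c["view"];q=V[:3,:3]@np.array(p)+V[:3,3]
    return cv2.projectPoints(q.reshape(1,1,3),np.zeros(3),np.zeros(3),np.array(c["camera_matrix"]),np.array([c["k1"],0,0,0.]))[0].ravel()
def save(c,n): cv2.imwrite("pics/"+n+".png",c["frame"][:,:,::-1])
E
python3 - <<'E'
from h import *
print(get_state())
import pickle
for n in("side","top"):
    c=capture(n);save(c,n+"0");pickle.dump(c,open(n+"0.pkl","wb"));print(c["view"],c["camera_matrix"],c["k1"])
E
```

```text
pics
{'time_s': 0.0, 'q': array([-1.37501673e+00,  2.76614784e-01,  1.50613808e+00,  3.51830845e-05,
        1.36068526e+00, -1.20980500e-01]), 'joint_vel': array([-1.78316003e-04, -1.08969241e-03, -2.47658800e-05,  1.47330691e-04,
        1.18654393e-03, -8.87434781e-04]), 'effort': array([-1.87049394e-03, -4.16777623e+01, -2.45804554e+01, -3.30196426e-04,
        1.10798195e-02, -5.71556669e-06]), 'tool_pos': array([ 0.17902159, -0.54587143,  0.23042645]), 'orientation': array([-3.10045216e+00, -4.95185543e-01,  5.43576725e-05]), 'force': array([-0.02097428, -0.67930536, -0.58809631]), 'torque': array([0.0240755 , 0.04965168, 0.02297307]), 'finger_gap': 1.0008526475709056}
[[ 0.80321198 -0.59541077  0.01834489 -0.41392882]
 [-0.36242242 -0.51288634 -0.77820151  0.31017634]
 [ 0.4727584   0.61841218 -0.62774666  0.47608077]
 [ 0.          0.          0.          1.        ]] [[459.32589216   0.         313.81037723]
 [  0.         459.32589216 238.65220248]
 [  0.           0.           1.        ]] -0.07948312982367854
[[-0.00537916 -0.99994476 -0.00902997  0.05342195]
 [-0.98342358  0.00692652 -0.18119072  0.56628392]
 [ 0.18124326  0.00790563 -0.98340652  1.21453181]
 [ 0.          0.          0.          1.        ]] [[619.17058041   0.         311.14818581]
 [  0.         619.17058041 232.62341711]
 [  0.           0.           1.        ]] -0.18740925345002785
```

View pics/top0.png

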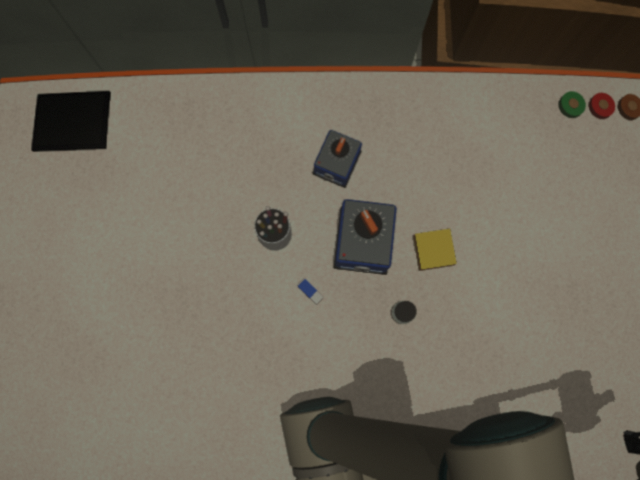

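View pics/side0.png

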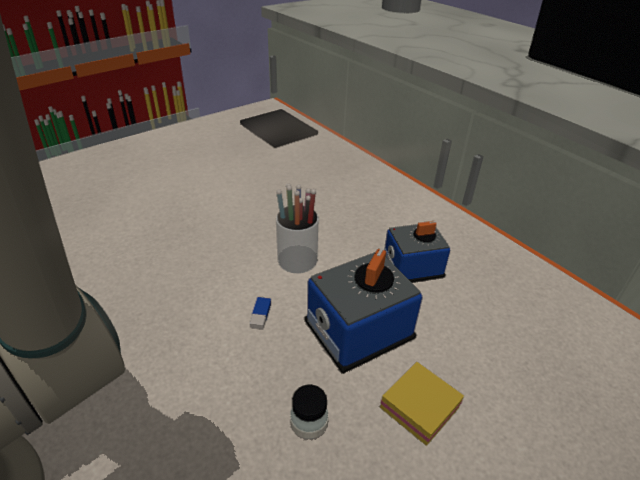

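The top view shows the large sharpener at about (365,236) with its dial at (369,224), and the small look-alike at (338,157). The cup is at (272,228), the notes at (435,249), the jar at (404,312) and the eraser at (309,291). Next I measure the dial.

```bash
python3 - <<'E'
from h import *
import pickle
C={n:pickle.load(open(n+"0.pkl","rb")) for n in("top","side")}
for n,(u0,u1,v0,v1) in dict(top=(345,395,200,245),side=(345,400,240,300)).items():
    c=C[n];f=c["frame"].astype(int);m=(f[...,0]>f[...,1]+40)&(f[...,0]>f[...,2]+50)&(f[...,0]>90)
    vs,us=np.nonzero(m);k=(us>u0)&(us<u1)&(vs>v0)&(vs<v1);us,vs=us[k],vs[k]
    P=np.array([unproj(c,u,v) for u,v in zip(us,vs)])
    P=P[c["range_z"][vs,us]>0]
    print(n,len(P),P.min(0),P.max(0),np.percentile(P[:,2],[10,50,90]))
    t=P[P[:,2]>0.135]
    cc,sz,an=cv2.minAreaRect(t[:,:2].astype(np.float32)*1000);print(" top face",len(t),t.mean(0),cc,sz,an)
c=C["top"]
# black disc at z~0.108 , top plate via depth
r=c["range_z"];T=np.linalg.inv(c["view"])
P={}
g=np.array([[unproj(c,u,v) for u in range(325,405)] for v in range(190,285)])
m=(abs(g[...,2]-0.1)<0.006)
cc,sz,an=cv2.minAreaRect(g[m][:,:2].astype(np.float32)*1000);print("plate",m.sum(),cc,sz,an,g[m][:,2].mean())
for n,u,v in(("cup",272,222),("note",435,249),("jar",404,311),("er",309,290),("small",338,150)):print(n,unproj(c,u,v))
f=c["frame"][190:285,325:410];cv2.imwrite("pics/crop.png",np.hstack([cv2.resize(f[:,:,::-1],None,fx=4.6,fy=6,interpolation=cv2.INTER_CUBIC)[:570],cv2.resize(C["side"]["frame"][235:305,335:405,::-1],(400,570),interpolation=cv2.INTER_CUBIC)]))
E
```

```text
top 119 [ 0.55216631 -0.07496553  0.13415787] [ 0.5917293  -0.04780926  0.14737047] [0.13861498 0.14122614 0.14388597]
 top face 117 [ 0.56943172 -0.0628676   0.14143939] (571.1765747070312, -62.295509338378906) (41.178070068359375, 12.394776344299316) 29.010160446166992
side 351 [ 0.54906734 -0.07831935  0.10802331] [ 0.59305336 -0.0465042   0.14066021] [0.11643934 0.1371593  0.13925751]
 top face 206 [ 0.56851137 -0.06432508  0.13825405] (571.42041015625, -62.130680084228516) (45.90802001953125, 13.345622062683105) 28.162296295166016
plate 2603 (557.9584350585938, -58.886024475097656) (107.24954223632812, 128.65921020507812) 82.73631286621094 0.1008898207526625
cup [0.57971579 0.12677678 0.09961974]
note [ 0.53478759 -0.20862538  0.02582407]
jar [ 0.40480004 -0.13524785  0.05671899]
er [0.45225148 0.0552868  0.01706597]
small [ 0.72938229 -0.00595624  0.09371838]
```

View pics/crop.png

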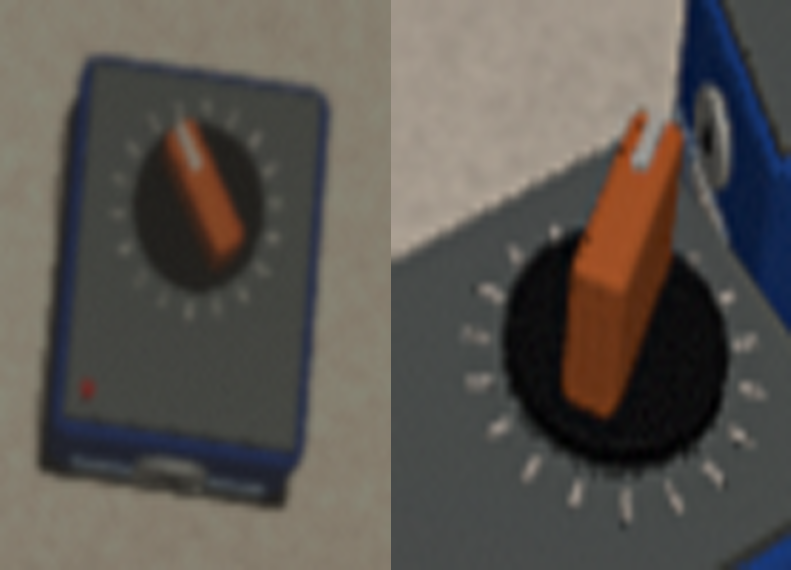

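Both cameras agree on the dial: axis at about (0.572, -0.062), bar yaw about 28.5°, and bar top at 0.14 m. The white pointer is at the far (+x) end. The gripper will take the bar with q6 near -125°, so about 145° of clockwise travel fits. I'll translate first, then rotate.

>>> move_arm([
  {"x": 4.37, "y": -2.81, "fingers": 1},
  {"x": 4.37, "y": -2.81, "fingers": 1},
  {"x": 4.37, "y": -2.81, "fingers": 1},
  {"x": 4.37, "y": -2.81, "fingers": 1},
  {"x": 4.37, "y": -2.81, "fingers": 1},
  {"x": 4.37, "y": -2.81, "fingers": 1},
  {"x": 4.37, "y": -2.81, "fingers": 1},
  {"x": 4.37, "y": -2.81, "fingers": 1},
  {"x": 4.37, "y": -2.81, "fingers": 1},
  {"x": 4.37, "y": -2.81, "fingers": 1},
  {"x": 4.37, "y": -2.81, "fingers": 1},
  {"x": 4.37, "y": -2.81, "fingers": 1},
])

```text
schema error: expected keys x, y, z, ax, ay, az, fingers
```

>>> move_arm([
  {"az": -0.18, "fingers": 1},
  {"az": -0.18, "fingers": 1},
  {"az": -0.18, "fingers": 1},
  {"az": -0.18, "fingers": 1},
  {"az": -0.18, "fingers": 1},
  {"az": -0.18, "fingers": 1},
  {"az": -0.18, "fingers": 1},
  {"az": -0.18, "fingers": 1},
  {"az": -0.18, "fingers": 1},
  {"az": -0.18, "fingers": 1},
  {"az": -0.18, "fingers": 1},
  {"az": -0.18, "fingers": 1},
])

```text
schema error: expected keys x, y, z, ax, ay, az, fingers
```

```bash
cat >> h.py <<'E'
from scipy.spatial.transform import Rotation as Ro
def st(target=(0.572,-0.0617,0.113),yaw=None):
    s=get_state();R=Ro.from_rotvec(s["orientation"]).as_matrix();y=np.degrees(np.arctan2(R[1,0],R[0,0]))
    print("t",round(s["time_s"],2),"pos",s["tool_pos"].round(4),"yaw",y.round(2),"tilt",R[:,2].round(4),"q6",np.degrees(s["q"][5]).round(1),"F",s["force"].round(1),"T",s["torque"].round(3),"e6",s["effort"][5].round(3),"gap",round(s["finger_gap"],3))
    print(" shift cm (tool)",(R.T@(np.array(target)-s["tool_pos"])*100).round(2), "az to yaw",None if yaw is None else np.radians((y-yaw+180)%360-180).round(3))
E
python3 -c "
from h import *
st(yaw=-151.5)"
```

```text
t 0.1 pos [ 0.179  -0.5459  0.2305] yaw 18.15 tilt [-3.0e-04  1.7e-03 -1.0e+00] q6 -6.9 F [ 0.3 -0.7  0.1] T [ 0.003  0.006 -0.039] e6 0.0 gap 1.002
 shift cm (tool) [ 52.42 -33.75  11.82] az to yaw 2.961
```

>>> move_arm([
  {"x": 4.37, "y": -2.81, "z": 0, "ax": 0, "ay": 0, "az": 0, "fingers": 1},
  {"x": 4.37, "y": -2.81, "z": 0, "ax": 0, "ay": 0, "az": 0, "fingers": 1},
  {"x": 4.37, "y": -2.81, "z": 0, "ax": 0, "ay": 0, "az": 0, "fingers": 1},
  {"x": 4.37, "y": -2.81, "z": 0, "ax": 0, "ay": 0, "az": 0, "fingers": 1},
  {"x": 4.37, "y": -2.81, "z": 0, "ax": 0, "ay": 0, "az": 0, "fingers": 1},
  {"x": 4.37, "y": -2.81, "z": 0, "ax": 0, "ay": 0, "az": 0, "fingers": 1},
  {"x": 4.37, "y": -2.81, "z": 0, "ax": 0, "ay": 0, "az": 0, "fingers": 1},
  {"x": 4.37, "y": -2.81, "z": 0, "ax": 0, "ay": 0, "az": 0, "fingers": 1},
  {"x": 4.37, "y": -2.81, "z": 0, "ax": 0, "ay": 0, "az": 0, "fingers": 1},
  {"x": 4.37, "y": -2.81, "z": 0, "ax": 0, "ay": 0, "az": 0, "fingers": 1},
  {"x": 4.37, "y": -2.81, "z": 0, "ax": 0, "ay": 0, "az": 0, "fingers": 1},
  {"x": 4.37, "y": -2.81, "z": 0, "ax": 0, "ay": 0, "az": 0, "fingers": 1},
])

```text
time_s: 1.6
tool_pos: [0.582, -0.0503, 0.2266]
orientation: [-3.099, -0.482, 0.005]
force: [0.6, -0.6, 0.3]
finger_gap: 1.0
```

>>> move_arm([
  {"x": 0, "y": 0, "z": 0, "ax": 0, "ay": 0, "az": -0.18, "fingers": 1},
  {"x": 0, "y": 0, "z": 0, "ax": 0, "ay": 0, "az": -0.18, "fingers": 1},
  {"x": 0, "y": 0, "z": 0, "ax": 0, "ay": 0, "az": -0.18, "fingers": 1},
  {"x": 0, "y": 0, "z": 0, "ax": 0, "ay": 0, "az": -0.18, "fingers": 1},
  {"x": 0, "y": 0, "z": 0, "ax": 0, "ay": 0, "az": -0.18, "fingers": 1},
  {"x": 0, "y": 0, "z": 0, "ax": 0, "ay": 0, "az": -0.18, "fingers": 1},
  {"x": 0, "y": 0, "z": 0, "ax": 0, "ay": 0, "az": -0.18, "fingers": 1},
  {"x": 0, "y": 0, "z": 0, "ax": 0, "ay": 0, "az": -0.18, "fingers": 1},
  {"x": 0, "y": 0, "z": 0, "ax": 0, "ay": 0, "az": -0.18, "fingers": 1},
  {"x": 0, "y": 0, "z": 0, "ax": 0, "ay": 0, "az": -0.18, "fingers": 1},
  {"x": 0, "y": 0, "z": 0, "ax": 0, "ay": 0, "az": -0.18, "fingers": 1},
  {"x": 0, "y": 0, "z": 0, "ax": 0, "ay": 0, "az": -0.18, "fingers": 1},
])

```text
time_s: 3.1
tool_pos: [0.5807, -0.0445, 0.2188]
orientation: [-0.915, -2.985, -0.004]
force: [0.3, 0.7, 0.5]
finger_gap: 1.0
```

```bash
python3 -c "
from h import *
st(yaw=-151.5)"
```

```text
t 3.1 pos [ 0.5807 -0.0445  0.2188] yaw 145.91 tilt [-0.0182  0.0085 -0.9998] q6 -67.4 F [0.3 0.7 0.5] T [-0.028 -0.014 -0.044] e6 1.226 gap 1.0
 shift cm (tool) [-0.45 -1.88 10.58] az to yaw -1.092
```

>>> move_arm([
  {"x": 0, "y": 0, "z": 0, "ax": 0, "ay": 0, "az": -0.18, "fingers": 1},
  {"x": 0, "y": 0, "z": 0, "ax": 0, "ay": 0, "az": -0.18, "fingers": 1},
  {"x": 0, "y": 0, "z": 0, "ax": 0, "ay": 0, "az": -0.18, "fingers": 1},
  {"x": 0, "y": 0, "z": 0, "ax": 0, "ay": 0, "az": -0.18, "fingers": 1},
  {"x": 0, "y": 0, "z": 0, "ax": 0, "ay": 0, "az": -0.18, "fingers": 1},
  {"x": 0, "y": 0, "z": 0, "ax": 0, "ay": 0, "az": -0.18, "fingers": 1},
  {"x": 0, "y": 0, "z": 0, "ax": 0, "ay": 0, "az": 0, "fingers": 1},
])

```text
time_s: 3.98
tool_pos: [0.5783, -0.0441, 0.2149]
orientation: [0.802, -3.014, -0.026]
force: [-0.3, 0.3, 0.3]
finger_gap: 1.001
```

```bash
cat >> h.py <<'E'
def st2(yaw,target=(0.572,-0.0617,0.113)):
    st(target,yaw); R=Ro.from_rotvec(get_state()["orientation"]).as_matrix()
    G=Ro.from_euler("z",yaw,degrees=True).as_matrix()@np.diag([1,-1,-1.])
    print(" rot (tool)",Ro.from_matrix(R.T@G).as_rotvec().round(4))
E
python3 -c "
from h import *
st2(-151.5)"
```

```text
t 3.98 pos [ 0.5783 -0.0441  0.2149] yaw -150.19 tilt [-0.0264  0.0101 -0.9996] q6 -131.3 F [-0.3  0.3  0.3] T [-0.03  -0.003  0.053] e6 -0.324 gap 1.001
 shift cm (tool) [ 1.24 -1.44 10.19] az to yaw 0.023
 rot (tool) [ 0.0216 -0.0182  0.0227]
```

Now I correct the offset and tilt, then descend to 0.155.

>>> move_arm([
  {"x": 1.24, "y": -1.44, "z": 0, "ax": 0.0216, "ay": -0.0182, "az": 0.0227, "fingers": 1},
  {"x": 0, "y": 0, "z": 0, "ax": 0, "ay": 0, "az": 0, "fingers": 1},
  {"x": 0, "y": 0, "z": 2, "ax": 0, "ay": 0, "az": 0, "fingers": 1},
  {"x": 0, "y": 0, "z": 2, "ax": 0, "ay": 0, "az": 0, "fingers": 1},
  {"x": 0, "y": 0, "z": 1, "ax": 0, "ay": 0, "az": 0, "fingers": 1},
  {"x": 0, "y": 0, "z": 0, "ax": 0, "ay": 0, "az": 0, "fingers": 1},
])

```text
time_s: 4.72
tool_pos: [0.5742, -0.0655, 0.1642]
orientation: [-0.754, 3.046, -0.003]
force: [-0.2, -0.6, 0.1]
finger_gap: 0.997
```

```bash
python3 -c "
from h import *
st2(-151.5)
c=capture('side');save(c,'s1');cv2.imwrite('pics/s1c.png',cv2.resize(c['frame'][150:350,250:480,::-1],None,fx=3,fy=3))"
```

```text
t 4.72 pos [ 0.5742 -0.0655  0.1642] yaw -152.2 tilt [ 0.0037 -0.0011 -1.    ] q6 -131.2 F [-0.2 -0.6  0.1] T [-0.007  0.02  -0.023] e6 -0.001 gap 0.997
 shift cm (tool) [0.04 0.45 5.12] az to yaw -0.012
 rot (tool) [-0.0027  0.0028 -0.0123]
```

View pics/s1c.png

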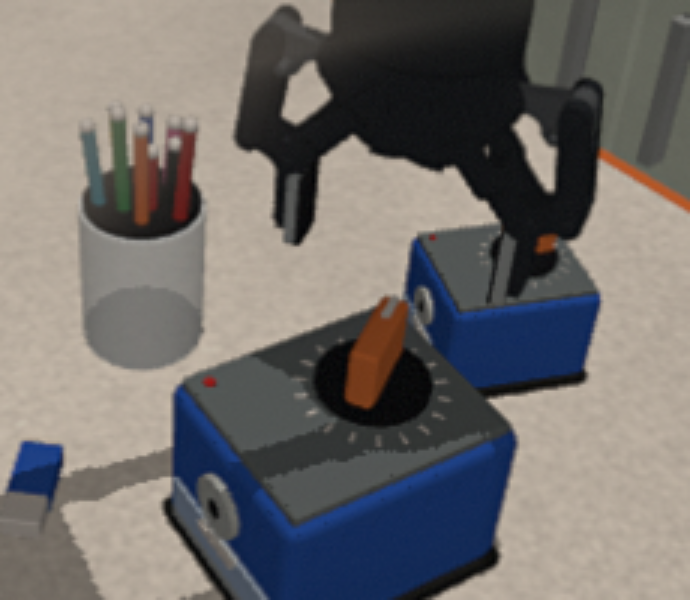

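The crop shows the open fingers straddling the dial bar. The cup and the other things are clear. Now I descend.

>>> move_arm([
  {"x": 0.04, "y": 0.45, "z": 1, "ax": -0.0027, "ay": 0.0028, "az": -0.012, "fingers": 1},
  {"x": 0, "y": 0, "z": 1.5, "ax": 0, "ay": 0, "az": 0, "fingers": 1},
  {"x": 0, "y": 0, "z": 1.5, "ax": 0, "ay": 0, "az": 0, "fingers": 1},
  {"x": 0, "y": 0, "z": 0.8, "ax": 0, "ay": 0, "az": 0, "fingers": 1},
  {"x": 0, "y": 0, "z": 0, "ax": 0, "ay": 0, "az": 0, "fingers": 1},
])

```text
time_s: 5.4
tool_pos: [0.5726, -0.0614, 0.1141]
orientation: [-0.774, 3.043, -0.001]
force: [0.5, -0.6, 0.6]
finger_gap: 1.005
```

```bash
python3 -c "
from h import *
st2(-151.5)"
```

```text
t 5.4 pos [ 0.5726 -0.0614  0.1141] yaw -151.46 tilt [ 1.9e-03 -3.0e-04 -1.0e+00] q6 -131.6 F [ 0.5 -0.6  0.6] T [0.02  0.013 0.013] e6 -0.0 gap 1.005
 shift cm (tool) [ 0.06 -0.    0.11] az to yaw 0.001
 rot (tool) [-0.0012  0.0015  0.0007]
```

>>> move_arm([
  {"x": 0, "y": 0, "z": 0, "ax": 0, "ay": 0, "az": 0, "fingers": 0.2},
  {"x": 0, "y": 0, "z": 0, "ax": 0, "ay": 0, "az": 0, "fingers": -0.2},
  {"x": 0, "y": 0, "z": 0, "ax": 0, "ay": 0, "az": 0, "fingers": -0.5},
  {"x": 0, "y": 0, "z": 0, "ax": 0, "ay": 0, "az": 0, "fingers": -1},
  {"x": 0, "y": 0, "z": 0, "ax": 0, "ay": 0, "az": 0, "fingers": -1},
  {"x": 0, "y": 0, "z": 0, "ax": 0, "ay": 0, "az": 0, "fingers": -1},
  {"x": 0, "y": 0, "z": 0, "ax": 0, "ay": 0, "az": 0, "fingers": -1},
  {"x": 0, "y": 0, "z": 0, "ax": 0, "ay": 0, "az": 0, "fingers": -1},
])

```text
time_s: 6.4
tool_pos: [0.5735, -0.0615, 0.1154]
orientation: [-0.773, 3.041, -0.003]
force: [-0.7, 0.3, -0.5]
finger_gap: 0.146
```

```bash
python3 -c "
from h import *
st2(-151.5)"
```

```text
t 6.4 pos [ 0.5735 -0.0615  0.1154] yaw -151.48 tilt [ 4.4e-03 -6.0e-04 -1.0e+00] q6 -131.6 F [-0.7  0.3 -0.5] T [ 0.015  0.036 -0.022] e6 -0.014 gap 0.146
 shift cm (tool) [0.14 0.06 0.24] az to yaw 0.0
 rot (tool) [-0.0026  0.0036  0.0003]
```

The bar is gripped (gap about 12–14 mm) with negligible side load. First 40° clockwise is within the free range.

>>> move_arm([
  {"x": 0, "y": 0, "z": 0, "ax": 0, "ay": 0, "az": 0.07, "fingers": -1},
  {"x": 0, "y": 0, "z": 0, "ax": 0, "ay": 0, "az": 0.07, "fingers": -1},
  {"x": 0, "y": 0, "z": 0, "ax": 0, "ay": 0, "az": 0.07, "fingers": -1},
  {"x": 0, "y": 0, "z": 0, "ax": 0, "ay": 0, "az": 0.07, "fingers": -1},
  {"x": 0, "y": 0, "z": 0, "ax": 0, "ay": 0, "az": 0.07, "fingers": -1},
  {"x": 0, "y": 0, "z": 0, "ax": 0, "ay": 0, "az": 0.07, "fingers": -1},
  {"x": 0, "y": 0, "z": 0, "ax": 0, "ay": 0, "az": 0.07, "fingers": -1},
  {"x": 0, "y": 0, "z": 0, "ax": 0, "ay": 0, "az": 0.07, "fingers": -1},
  {"x": 0, "y": 0, "z": 0, "ax": 0, "ay": 0, "az": 0.07, "fingers": -1},
  {"x": 0, "y": 0, "z": 0, "ax": 0, "ay": 0, "az": 0, "fingers": -1},
])

```text
time_s: 7.65
tool_pos: [0.5734, -0.0615, 0.1154]
orientation: [0.235, 3.129, -0.001]
force: [0.2, 0.9, 0.3]
finger_gap: 0.153
```

```bash
python3 -c "
from h import *
st2(-191.5)"
```

```text
t 7.65 pos [ 0.5734 -0.0615  0.1154] yaw 171.41 tilt [ 0.004  -0.0012 -1.    ] q6 -94.4 F [0.2 0.9 0.3] T [-0.054  0.031  0.012] e6 0.077 gap 0.153
 shift cm (tool) [ 0.14 -0.04  0.24] az to yaw 0.051
 rot (tool) [-0.0005  0.0041  0.0508]
```

```bash
cat >> h.py <<'E'
Y0=-151.48
def rd(n=4):
    t=[];e=[]
    for i in range(n):
        s=get_state();t.append(s["torque"]);e.append(s["effort"][5]);capture("side")
    R=Ro.from_rotvec(s["orientation"]).as_matrix();y=np.degrees(np.arctan2(R[1,0],R[0,0]))
    print("t",round(s["time_s"],2),"turned cw",((Y0-y+20)%360-20).round(2),"Tz",np.mean(t,0)[2].round(3),"e6",np.mean(e).round(3),"sd",np.std(e).round(3),"F",s["force"].round(1),"gap",round(s["finger_gap"],3),"pos",s["tool_pos"].round(4),R[:,2].round(3))
E
python3 -c "
from h import *
rd()"
```

```text
t 7.8 turned cw 37.1 Tz -0.038 e6 -0.009 sd 0.051 F [-0.2 -0.5  0.3] gap 0.15 pos [ 0.5734 -0.0615  0.1154] [ 0.004 -0.001 -1.   ]
```

>>> move_arm([
  {"x": 0, "y": 0, "z": 0, "ax": 0, "ay": 0, "az": 0.06, "fingers": -1},
  {"x": 0, "y": 0, "z": 0, "ax": 0, "ay": 0, "az": 0.06, "fingers": -1},
  {"x": 0, "y": 0, "z": 0, "ax": 0, "ay": 0, "az": 0.06, "fingers": -1},
  {"x": 0, "y": 0, "z": 0, "ax": 0, "ay": 0, "az": 0.06, "fingers": -1},
  {"x": 0, "y": 0, "z": 0, "ax": 0, "ay": 0, "az": 0.06, "fingers": -1},
  {"x": 0, "y": 0, "z": 0, "ax": 0, "ay": 0, "az": 0.05, "fingers": -1},
  {"x": 0, "y": 0, "z": 0, "ax": 0, "ay": 0, "az": 0, "fingers": -1},
])

```text
time_s: 8.72
tool_pos: [0.5734, -0.0615, 0.1154]
orientation: [0.784, 3.038, -0.001]
force: [-0.5, -0.1, 0.6]
finger_gap: 0.152
```

```bash
python3 -c "
from h import *
rd()"
```

```text
t 8.88 turned cw 57.48 Tz -0.077 e6 -0.039 sd 0.041 F [-0.3  0.5  0.2] gap 0.15 pos [ 0.5734 -0.0615  0.1154] [ 0.004 -0.002 -1.   ]
```

>>> move_arm([
  {"x": 0, "y": 0, "z": 0, "ax": 0, "ay": 0, "az": 0.035, "fingers": -1},
  {"x": 0, "y": 0, "z": 0, "ax": 0, "ay": 0, "az": 0.035, "fingers": -1},
  {"x": 0, "y": 0, "z": 0, "ax": 0, "ay": 0, "az": 0.025, "fingers": -1},
  {"x": 0, "y": 0, "z": 0, "ax": 0, "ay": 0, "az": 0, "fingers": -1},
])

```text
time_s: 9.43
tool_pos: [0.5734, -0.0615, 0.1154]
orientation: [0.937, 2.994, -0.001]
force: [0.3, 0.9, 0.8]
finger_gap: 0.153
```

```bash
python3 -c "
from h import *
rd()"
```

```text
t 9.57 turned cw 63.24 Tz -0.022 e6 -0.013 sd 0.019 F [-0.   1.   0.5] gap 0.152 pos [ 0.5734 -0.0615  0.1154] [ 0.004 -0.002 -1.   ]
```

>>> move_arm([
  {"x": 0, "y": 0, "z": 0, "ax": 0, "ay": 0, "az": 0.035, "fingers": -1},
  {"x": 0, "y": 0, "z": 0, "ax": 0, "ay": 0, "az": 0.035, "fingers": -1},
  {"x": 0, "y": 0, "z": 0, "ax": 0, "ay": 0, "az": 0, "fingers": -1},
])

```text
time_s: 10.0
tool_pos: [0.5734, -0.0615, 0.1154]
orientation: [1.047, 2.958, -0.0]
force: [-0.7, 0.7, 0.2]
finger_gap: 0.149
```

```bash
python3 -c "
from h import *
rd()"
```

```text
t 10.15 turned cw 67.46 Tz 0.076 e6 0.116 sd 0.021 F [-0.5  0.9 -0.1] gap 0.149 pos [ 0.5734 -0.0615  0.1154] [ 0.004 -0.002 -1.   ]
```

>>> move_arm([
  {"x": 0, "y": 0, "z": 0, "ax": 0, "ay": 0, "az": 0.06, "fingers": -1},
  {"x": 0, "y": 0, "z": 0, "ax": 0, "ay": 0, "az": 0, "fingers": -1},
])

```text
time_s: 10.45
tool_pos: [0.5734, -0.0615, 0.1154]
orientation: [1.135, 2.925, -0.0]
force: [0.9, -0.9, 0.5]
finger_gap: 0.151
```

```bash
python3 -c "
from h import *
rd()"
```

```text
t 10.6 turned cw 70.95 Tz 0.042 e6 0.084 sd 0.083 F [-0.9  0.9  0.6] gap 0.152 pos [ 0.5734 -0.0615  0.1154] [ 0.004 -0.002 -1.   ]
```

>>> move_arm([
  {"x": 0, "y": 0, "z": 0, "ax": 0, "ay": 0, "az": 0.06, "fingers": -1},
  {"x": 0, "y": 0, "z": 0, "ax": 0, "ay": 0, "az": 0.06, "fingers": -1},
  {"x": 0, "y": 0, "z": 0, "ax": 0, "ay": 0, "az": 0.035, "fingers": -1},
  {"x": 0, "y": 0, "z": 0, "ax": 0, "ay": 0, "az": 0.035, "fingers": -1},
  {"x": 0, "y": 0, "z": 0, "ax": 0, "ay": 0, "az": 0.035, "fingers": -1},
  {"x": 0, "y": 0, "z": 0, "ax": 0, "ay": 0, "az": 0, "fingers": -1},
])

```text
time_s: 11.4
tool_pos: [0.5734, -0.0615, 0.1154]
orientation: [1.467, 2.773, 0.001]
force: [0.5, 0.1, 0.3]
finger_gap: 0.149
```

```bash
python3 -c "
from h import *
rd()"
```

```text
t 11.55 turned cw 84.27 Tz 0.057 e6 0.078 sd 0.021 F [-0.5  0.2  0. ] gap 0.151 pos [ 0.5734 -0.0615  0.1154] [ 0.004 -0.001 -1.   ]
```

>>> move_arm([
  {"x": 0, "y": 0, "z": 0, "ax": 0, "ay": 0, "az": 0.02, "fingers": -1},
  {"x": 0, "y": 0, "z": 0, "ax": 0, "ay": 0, "az": 0.01, "fingers": -1},
  {"x": 0, "y": 0, "z": 0, "ax": 0, "ay": 0, "az": 0, "fingers": -1},
])

```text
time_s: 11.98
tool_pos: [0.5734, -0.0615, 0.1154]
orientation: [1.511, 2.75, 0.001]
force: [0.1, -0.3, 1.0]
finger_gap: 0.152
```

```bash
python3 -c "
from h import *
rd()"
```

```text
t 12.12 turned cw 86.07 Tz 0.105 e6 0.098 sd 0.006 F [ 0.2 -0.3 -1.1] gap 0.149 pos [ 0.5734 -0.0615  0.1154] [ 0.004 -0.002 -1.   ]
```

>>> move_arm([
  {"x": 0, "y": 0, "z": 0, "ax": 0, "ay": 0, "az": 0.06, "fingers": -1},
  {"x": 0, "y": 0, "z": 0, "ax": 0, "ay": 0, "az": 0.06, "fingers": -1},
  {"x": 0, "y": 0, "z": 0, "ax": 0, "ay": 0, "az": 0.06, "fingers": -1},
  {"x": 0, "y": 0, "z": 0, "ax": 0, "ay": 0, "az": 0.04, "fingers": -1},
  {"x": 0, "y": 0, "z": 0, "ax": 0, "ay": 0, "az": 0.035, "fingers": -1},
  {"x": 0, "y": 0, "z": 0, "ax": 0, "ay": 0, "az": 0.02, "fingers": -1},
  {"x": 0, "y": 0, "z": 0, "ax": 0, "ay": 0, "az": 0, "fingers": -1},
])

```text
time_s: 13.05
tool_pos: [0.5734, -0.0615, 0.1154]
orientation: [1.888, 2.507, 0.002]
force: [1.1, 0.3, -0.1]
finger_gap: 0.152
```

```bash
python3 -c "
from h import *
rd()"
```

```text
t 13.2 turned cw 102.46 Tz -0.077 e6 -0.071 sd 0.014 F [ 0.1  1.3 -0. ] gap 0.156 pos [ 0.5733 -0.0615  0.1154] [ 0.004 -0.001 -1.   ]
```

>>> move_arm([
  {"x": 0, "y": 0, "z": 0, "ax": 0, "ay": 0, "az": 0.02, "fingers": -1},
  {"x": 0, "y": 0, "z": 0, "ax": 0, "ay": 0, "az": 0, "fingers": -1},
])

```text
time_s: 13.5
tool_pos: [0.5733, -0.0615, 0.1154]
orientation: [1.913, 2.487, 0.002]
force: [0.4, -0.1, 2.0]
finger_gap: 0.148
```

```bash
python3 -c "
from h import *
rd()"
```

```text
t 13.65 turned cw 103.65 Tz 0.007 e6 0.025 sd 0.01 F [ 0.2 -0.5 -0. ] gap 0.149 pos [ 0.5734 -0.0615  0.1154] [ 0.004 -0.001 -1.   ]
```

>>> move_arm([
  {"x": 0, "y": 0, "z": 0, "ax": 0, "ay": 0, "az": 0.03, "fingers": -1},
  {"x": 0, "y": 0, "z": 0, "ax": 0, "ay": 0, "az": 0.01, "fingers": -1},
  {"x": 0, "y": 0, "z": 0, "ax": 0, "ay": 0, "az": 0, "fingers": -1},
])

```text
time_s: 14.08
tool_pos: [0.5734, -0.0615, 0.1154]
orientation: [1.964, 2.447, 0.002]
force: [-0.4, 0.3, -1.4]
finger_gap: 0.149
```

```bash
python3 -c "
from h import *
rd()"
```

```text
t 14.22 turned cw 106.02 Tz 0.196 e6 0.208 sd 0.005 F [ 0.3  1.  -0.8] gap 0.148 pos [ 0.5734 -0.0614  0.1154] [ 0.004 -0.002 -1.   ]
```

Torque is climbing at about 4.4 N m/rad, which matches the stop. One small step more to reach a firm load.

>>> move_arm([
  {"x": 0, "y": 0, "z": 0, "ax": 0, "ay": 0, "az": 0.02, "fingers": -1},
  {"x": 0, "y": 0, "z": 0, "ax": 0, "ay": 0, "az": 0, "fingers": -1},
])

```text
time_s: 14.52
tool_pos: [0.5734, -0.0615, 0.1154]
orientation: [1.99, 2.426, 0.002]
force: [0.2, 0.4, 0.3]
finger_gap: 0.154
```

```bash
python3 -c "
from h import *
rd()"
```

```text
t 14.68 turned cw 107.22 Tz 0.231 e6 0.251 sd 0.008 F [-0.7  1.   0.7] gap 0.154 pos [ 0.5733 -0.0615  0.1154] [ 0.003 -0.002 -1.   ]
```

>>> move_arm([
  {"x": 0, "y": 0, "z": 0, "ax": 0, "ay": 0, "az": 0.02, "fingers": -1},
  {"x": 0, "y": 0, "z": 0, "ax": 0, "ay": 0, "az": 0, "fingers": -1},
])

```text
time_s: 14.98
tool_pos: [0.5734, -0.0615, 0.1154]
orientation: [2.015, 2.405, 0.002]
force: [1.5, 1.0, -0.9]
finger_gap: 0.149
```

```bash
python3 -c "
from h import *
rd()"
```

```text
t 15.12 turned cw 108.42 Tz 0.261 e6 0.289 sd 0.011 F [0.5 0.6 0.6] gap 0.15 pos [ 0.5734 -0.0614  0.1154] [ 0.004 -0.002 -1.   ]
```

>>> move_arm([
  {"x": 0, "y": 0, "z": 0, "ax": 0, "ay": 0, "az": 0.025, "fingers": -1},
  {"x": 0, "y": 0, "z": 0, "ax": 0, "ay": 0, "az": 0, "fingers": -1},
])

```text
time_s: 15.42
tool_pos: [0.5734, -0.0614, 0.1154]
orientation: [2.046, 2.379, 0.002]
force: [0.0, 0.3, 0.9]
finger_gap: 0.15
```

```bash
python3 -c "
from h import *
rd(6)
c=capture('side');save(c,'s2');cv2.imwrite('pics/s2c.png',cv2.resize(c['frame'][200:320,310:450,::-1],None,fx=5,fy=5))"
```

```text
t 15.68 turned cw 109.91 Tz 0.309 e6 0.332 sd 0.016 F [ 0.1  1.3 -0.6] gap 0.15 pos [ 0.5734 -0.0615  0.1154] [ 0.003 -0.002 -1.   ]
```

View pics/s2c.png

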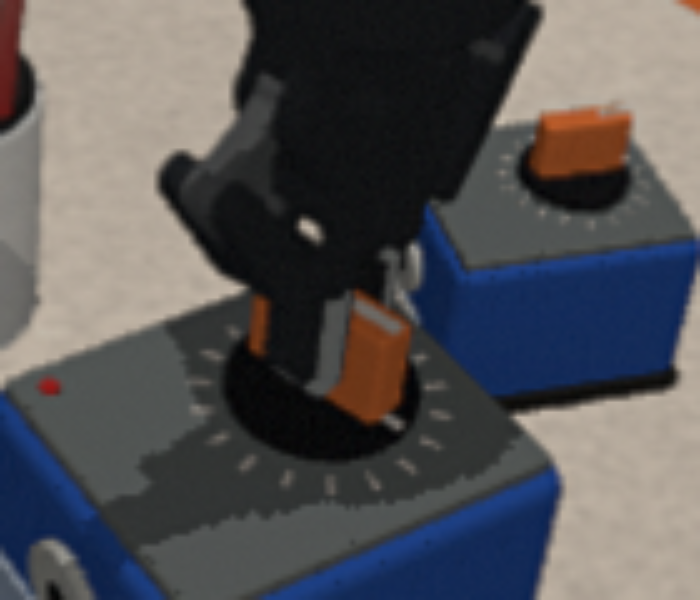

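The crop shows the bar turned right round in the pads with its pointer end towards the camera. The load on the stop is firm and steady at 0.31–0.33 N m. Now back off to click 0 and read the neutral point.

>>> move_arm([
  {"x": 0, "y": 0, "z": 0, "ax": 0, "ay": 0, "az": -0.04, "fingers": -1},
  {"x": 0, "y": 0, "z": 0, "ax": 0, "ay": 0, "az": -0.04, "fingers": -1},
  {"x": 0, "y": 0, "z": 0, "ax": 0, "ay": 0, "az": -0.035, "fingers": -1},
  {"x": 0, "y": 0, "z": 0, "ax": 0, "ay": 0, "az": 0, "fingers": -1},
])

```text
time_s: 16.27
tool_pos: [0.5733, -0.0615, 0.1154]
orientation: [1.904, 2.494, 0.002]
force: [0.3, 0.6, 0.9]
finger_gap: 0.148
```

```bash
python3 -c "
from h import *
rd()"
```

```text
t 16.43 turned cw 103.25 Tz -0.038 e6 -0.064 sd 0.019 F [0.2 1.5 0.3] gap 0.158 pos [ 0.5733 -0.0615  0.1154] [ 0.004 -0.001 -1.   ]
```

>>> move_arm([
  {"x": 0, "y": 0, "z": 0, "ax": 0, "ay": 0, "az": -0.06, "fingers": -1},
  {"x": 0, "y": 0, "z": 0, "ax": 0, "ay": 0, "az": -0.06, "fingers": -1},
  {"x": 0, "y": 0, "z": 0, "ax": 0, "ay": 0, "az": -0.06, "fingers": -1},
  {"x": 0, "y": 0, "z": 0, "ax": 0, "ay": 0, "az": -0.06, "fingers": -1},
  {"x": 0, "y": 0, "z": 0, "ax": 0, "ay": 0, "az": -0.06, "fingers": -1},
  {"x": 0, "y": 0, "z": 0, "ax": 0, "ay": 0, "az": -0.06, "fingers": -1},
  {"x": 0, "y": 0, "z": 0, "ax": 0, "ay": 0, "az": -0.06, "fingers": -1},
  {"x": 0, "y": 0, "z": 0, "ax": 0, "ay": 0, "az": -0.06, "fingers": -1},
  {"x": 0, "y": 0, "z": 0, "ax": 0, "ay": 0, "az": -0.06, "fingers": -1},
  {"x": 0, "y": 0, "z": 0, "ax": 0, "ay": 0, "az": -0.06, "fingers": -1},
  {"x": 0, "y": 0, "z": 0, "ax": 0, "ay": 0, "az": -0.06, "fingers": -1},
  {"x": 0, "y": 0, "z": 0, "ax": 0, "ay": 0, "az": 0, "fingers": -1},
])

```text
time_s: 17.98
tool_pos: [0.5734, -0.0615, 0.1154]
orientation: [0.967, 2.985, 0.001]
force: [-0.1, -0.9, -0.5]
finger_gap: 0.151
```

```bash
python3 -c "
from h import *
rd()"
```

```text
t 18.12 turned cw 64.45 Tz 0.054 e6 0.006 sd 0.038 F [-0.5  0.7  0.8] gap 0.153 pos [ 0.5734 -0.0615  0.1154] [ 0.004 -0.001 -1.   ]
```

Neutral at about 64 (click 2), as expected. Another 40.5° (0.71 rad) to go.

>>> move_arm([
  {"x": 0, "y": 0, "z": 0, "ax": 0, "ay": 0, "az": -0.06, "fingers": -1},
  {"x": 0, "y": 0, "z": 0, "ax": 0, "ay": 0, "az": -0.06, "fingers": -1},
  {"x": 0, "y": 0, "z": 0, "ax": 0, "ay": 0, "az": -0.06, "fingers": -1},
  {"x": 0, "y": 0, "z": 0, "ax": 0, "ay": 0, "az": -0.06, "fingers": -1},
  {"x": 0, "y": 0, "z": 0, "ax": 0, "ay": 0, "az": -0.06, "fingers": -1},
  {"x": 0, "y": 0, "z": 0, "ax": 0, "ay": 0, "az": -0.06, "fingers": -1},
  {"x": 0, "y": 0, "z": 0, "ax": 0, "ay": 0, "az": -0.06, "fingers": -1},
  {"x": 0, "y": 0, "z": 0, "ax": 0, "ay": 0, "az": -0.06, "fingers": -1},
  {"x": 0, "y": 0, "z": 0, "ax": 0, "ay": 0, "az": -0.06, "fingers": -1},
  {"x": 0, "y": 0, "z": 0, "ax": 0, "ay": 0, "az": -0.06, "fingers": -1},
  {"x": 0, "y": 0, "z": 0, "ax": 0, "ay": 0, "az": -0.06, "fingers": -1},
  {"x": 0, "y": 0, "z": 0, "ax": 0, "ay": 0, "az": 0, "fingers": -1},
])

```text
time_s: 19.68
tool_pos: [0.5734, -0.0615, 0.1154]
orientation: [-0.07, 3.136, -0.0]
force: [-0.3, -0.1, -0.3]
finger_gap: 0.151
```

```bash
python3 -c "
from h import *
rd()"
```

```text
t 19.82 turned cw 25.96 Tz 0.104 e6 0.07 sd 0.035 F [ 1.   0.6 -1.1] gap 0.151 pos [ 0.5734 -0.0615  0.1154] [ 0.004 -0.    -1.   ]
```

>>> move_arm([
  {"x": 0, "y": 0, "z": 0, "ax": 0, "ay": 0, "az": -0.04, "fingers": -1},
  {"x": 0, "y": 0, "z": 0, "ax": 0, "ay": 0, "az": 0, "fingers": -1},
])

```text
time_s: 20.12
tool_pos: [0.5734, -0.0615, 0.1154]
orientation: [-0.132, 3.135, -0.0]
force: [-0.4, -0.2, -0.3]
finger_gap: 0.154
```

```bash
python3 -c "
from h import *
rd()"
```

```text
t 20.27 turned cw 23.68 Tz 0.023 e6 -0.002 sd 0.028 F [-0.  -0.3 -0.2] gap 0.153 pos [ 0.5735 -0.0615  0.1154] [ 0.004 -0.    -1.   ]
```

The dial is neutral in click 4. Release and lift.

>>> move_arm([
  {"x": 0, "y": 0, "z": 0, "ax": 0, "ay": 0, "az": 0, "fingers": -0.4},
  {"x": 0, "y": 0, "z": 0, "ax": 0, "ay": 0, "az": 0, "fingers": 0},
  {"x": 0, "y": 0, "z": 0, "ax": 0, "ay": 0, "az": 0, "fingers": 0.5},
  {"x": 0, "y": 0, "z": 0, "ax": 0, "ay": 0, "az": 0, "fingers": 1},
  {"x": 0, "y": 0, "z": 0, "ax": 0, "ay": 0, "az": 0, "fingers": 1},
  {"x": 0, "y": 0, "z": 0, "ax": 0, "ay": 0, "az": 0, "fingers": 1},
  {"x": 0, "y": 0, "z": -2, "ax": 0, "ay": 0, "az": 0, "fingers": 1},
  {"x": 0, "y": 0, "z": -3, "ax": 0, "ay": 0, "az": 0, "fingers": 1},
  {"x": 0, "y": 0, "z": -4, "ax": 0, "ay": 0, "az": 0, "fingers": 1},
  {"x": 0, "y": 0, "z": -4, "ax": 0, "ay": 0, "az": 0, "fingers": 1},
  {"x": 0, "y": 0, "z": 0, "ax": 0, "ay": 0, "az": 0, "fingers": 1},
])

```text
time_s: 21.7
tool_pos: [0.5727, -0.0617, 0.2483]
orientation: [-0.131, 3.136, -0.0]
force: [1.2, -0.8, 0.8]
finger_gap: 0.999
```

```bash
python3 - <<'E'
from h import *
import pickle
rd(1)
for c,l in((pickle.load(open("side0.pkl","rb")),"before"),(capture("side"),"after")):
    f=c["frame"].astype(int);m=(f[...,0]>f[...,1]+40)&(f[...,0]>f[...,2]+50)&(f[...,0]>90)&(c["range_z"]>0)
    vs,us=np.nonzero(m);k=(us>345)&(us<405)&(vs>240)&(vs<300)
    P=np.array([unproj(c,u,v) for u,v in zip(us[k],vs[k])]);t=P[P[:,2]>.135]
    print(l,len(t),cv2.minAreaRect(t[:,:2].astype(np.float32)*1000), t.mean(0))
    d=t[:,:2]-t[:,:2].mean(0);w,V=np.linalg.eigh(d.T@d);print(" pca yaw",np.degrees(np.arctan2(V[1,1],V[0,1])))
save(c,"s3")
E
```

```text
t 21.7 turned cw 23.72 Tz 0.022 e6 -0.0 sd 0.0 F [ 1.2 -0.8  0.8] gap 0.999 pos [ 0.5727 -0.0617  0.2483] [ 0.003  0.    -1.   ]
before 206 ((571.42041015625, -62.130680084228516), (45.90802001953125, 13.345622062683105), 28.162296295166016) [ 0.56851137 -0.06432508  0.13825405]
 pca yaw -153.51077297240673
after 208 ((570.5625, -62.99785232543945), (45.510597229003906, 13.271604537963867), 5.763561248779297) [ 0.56743197 -0.06397112  0.13806978]
 pca yaw -178.2698784455633
```

View pics/s3.png

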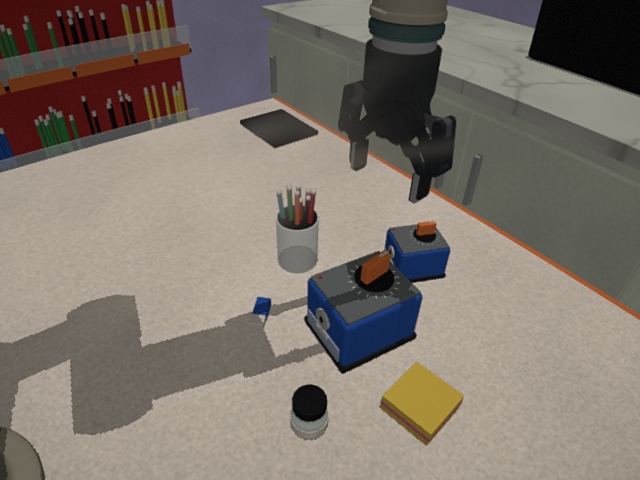

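The picture shows every loose object where it was, and the bar resting at (376,268). The eraser at (262,308) is partly in shadow. The bar has turned about 22–25° clockwise from its start, against 23.7° by the gripper. That is 80° back from the stop neutral at about 103.7°.

```bash
python3 -c "
from h import *
print(job_done())"
```

```text
the job is handed in; nothing more can be done
None
```

I turned the dial clockwise onto its end stop, backed it off four clicks and let go. The job is handed in, at about 22 s on the robot's clock.

- **End stop:** the dial met it about 103.5° clockwise from the start. I pressed on until it read a steady 0.31–0.33 N m, inside the 0.25–0.45 N m that counts as firm.
- **Four clicks back:** the dial sat neutral at about 103.7° (click 0), 64° (click 2) and 23.7° (click 4). These match the 20° spacing, and I released it with almost no torque on it.
- **After release:** the side camera showed the bar 22–25° clockwise of its start, depending on the fit. The gripper angle said 23.7°, so the dial stayed in click 4.
- **Surroundings:** the cup, eraser, notes, jar and small sharpener looked unmoved in the last picture. The arm was clear of everything by 10 cm or more.
- **Disagreement:** the stop was not a whole number of 20° clicks from the start. I took this to mean the dial did not start exactly in a click. The readings while turning pointed to a shift of about 3–4°.
- **Not checked:** I had no cutter reading to check against.

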